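Find the empty pockets of a jar tray by touch and stow two sample jars

TASK

Two of the six pockets of the jar tray are empty, but each is closed by a dust plate and they all look alike: press the plates to find the two that sink all the way down. Stow the two shorter sample jars in those two pockets, one in each, standing upright on the bottom, and leave the tallest jar standing where it is.

Things in the scene. Friction and masses are not known exactly. Their poses are not given: they have to be found in the camera images.
- tray: Fixed aluminium jar tray, 172 mm (x) by 256 mm (y; a carrying bar at each end adds 18 mm), 42 mm high. Origin: centre of its underside; x points away from the robot apart from its yaw, z up. Six 70 mm square pockets, 84 mm apart, ribs of 14 mm between, each closed by a grey plate with a dark dot, its top 1 mm below the rim, all alike. Which two pockets are empty changes from run to run.
- pocket0 (a point): Centre of the near left pocket (tray frame x -42, y +84 mm), level with the tray's rim, 42 mm above the table.
- pocket1 (a point): Centre of the near middle pocket (tray frame x -42, y +0 mm), level with the tray's rim, 42 mm above the table.
- pocket2 (a point): Centre of the near right pocket (tray frame x -42, y -84 mm), level with the tray's rim, 42 mm above the table.
- pocket3 (a point): Centre of the far left pocket (tray frame x +42, y +84 mm), level with the tray's rim, 42 mm above the table.
- pocket4 (a point): Centre of the far middle pocket (tray frame x +42, y +0 mm), level with the tray's rim, 42 mm above the table.
- pocket5 (a point): Centre of the far right pocket (tray frame x +42, y -84 mm), level with the tray's rim, 42 mm above the table.
- plate0 (a joint): How far the dust plate of the near left pocket (pocket0) is pressed down, m; 0 at the start. It slides at about 5 N and stays where left. If the pocket is empty it sinks 0.028 to its stop and is then the floor for a jar, 13 mm above the table; in the four full pockets a hidden steel puck stops it at 0.004.
- plate1 (a joint): How far the dust plate of the near middle pocket (pocket1) is pressed down, m; 0 at the start. It slides at about 5 N and stays where left. If the pocket is empty it sinks 0.028 to its stop and is then the floor for a jar, 13 mm above the table; in the four full pockets a hidden steel puck stops it at 0.004.
- plate2 (a joint): How far the dust plate of the near right pocket (pocket2) is pressed down, m; 0 at the start. It slides at about 5 N and stays where left. If the pocket is empty it sinks 0.028 to its stop and is then the floor for a jar, 13 mm above the table; in the four full pockets a hidden steel puck stops it at 0.004.
- plate3 (a joint): How far the dust plate of the far left pocket (pocket3) is pressed down, m; 0 at the start. It slides at about 5 N and stays where left. If the pocket is empty it sinks 0.028 to its stop and is then the floor for a jar, 13 mm above the table; in the four full pockets a hidden steel puck stops it at 0.004.
- plate4 (a joint): How far the dust plate of the far middle pocket (pocket4) is pressed down, m; 0 at the start. It slides at about 5 N and stays where left. If the pocket is empty it sinks 0.028 to its stop and is then the floor for a jar, 13 mm above the table; in the four full pockets a hidden steel puck stops it at 0.004.
- plate5 (a joint): How far the dust plate of the far right pocket (pocket5) is pressed down, m; 0 at the start. It slides at about 5 N and stays where left. If the pocket is empty it sinks 0.028 to its stop and is then the floor for a jar, 13 mm above the table; in the four full pockets a hidden steel puck stops it at 0.004.
- jar_short: The shortest sample jar: white, white screw cap, 58 mm in diameter, 86 mm high, about 0.15 to 0.27 kg; to be stowed. The straight body reaches from the table to 60 mm up; the cap is 56 mm wide from 70 mm to the top and is fixed. Its origin is the centre of its underside, z up; round, so its yaw does not matter.
- jar_mid: The middle sample jar: white, white screw cap, 58 mm in diameter, 94 mm high, about 0.08 to 0.14 kg; to be stowed. The straight body reaches from the table to 70 mm up; the cap is 56 mm wide from 78 mm to the top and is fixed. Its origin is the centre of its underside, z up; round, so its yaw does not matter.
- jar_tall: The tallest sample jar: white with a black cap, 58 mm in diameter, 106 mm high; stays where it is. The three jars stand about 130 mm apart in any order, to the right of the power strip. Its origin is the centre of its underside, z up; round, so its yaw does not matter.
There are look-alikes about, which are no part of the job. What is shaped like the jar_short but purple is not meant. Leave any red look-alike of the jar_tall alone.

How it is judged:
At the end, for the whole second after the job is handed in: The two shorter jars each stand in a pocket of their own, released and at rest, upright within 0.08 rad, within 12 mm of the pocket's centre, the underside less than 18 mm above the tray's underside (13 mm is fully down); the tallest jar stands upright within 30 mm of where it was ((horizontal distance between jar_short and pocket0 below 0.012 m or horizontal distance between jar_short and pocket1 below 0.012 m or horizontal distance between jar_short and pocket2 below 0.012 m or horizontal distance between jar_short and pocket3 below 0.012 m or horizontal distance between jar_short and pocket4 below 0.012 m or horizontal distance between jar_short and pocket5 below 0.012 m) and z of each of jar_short, jar_mid in the frame of tray below 0.018 m and angle between each of jar_short, jar_mid's own z axis and vertical below 0.08 rad and linear speed of each of jar_short, jar_mid below 0.02 m/s and (horizontal distance between jar_mid and pocket0 below 0.012 m or horizontal distance between jar_mid and pocket1 below 0.012 m or horizontal distance between jar_mid and pocket2 below 0.012 m or horizontal distance between jar_mid and pocket3 below 0.012 m or horizontal distance between jar_mid and pocket4 below 0.012 m or horizontal distance between jar_mid and pocket5 below 0.012 m) and distance of jar_tall from where it was at the start of the episode below 0.03 m and angle between jar_tall's own z axis and vertical below 0.1 rad); the robot touches nothing.
It also fails if it takes over 72 s, if anything falls off the work surface, if the arm or the gripper's body presses on something with over 40 N, if the wrist force passes 120 N, or if a joint passes its speed limit or range.

ROBOT

A 6-joint arm with a two-finger parallel gripper is mounted at the origin on a cart in front of the work surface, level with it; the furniture and walls round the work are solid. World frame = base frame: x ahead of the robot, y to its left, z up, the work surface at z = 0. Lengths are in m, angles in rad, forces in N, time in s.
With the tool pointing down it reaches from about 0.325 to 1 m from the base axis. Payload 5.1 kg.
Tool frame: the origin (TCP) lies at the very end of the fingers, on their centre line; the grasp point (between the pads) lies 19 mm behind it; z points along the fingers, y is the line along which they close (so a half turn about z gives the same grasp; the last joint's range is limited). The gripper opens to 85 mm and grips with 20 to 120 N. Pads are 22 mm wide; open, the fingers measure 114 mm over their backs; the gripper's body (76 mm by 85 mm) begins 54 mm behind the grasp point. The pads swing forward as they close: fully open they stand 13 mm farther back than shut.
Start: joints at [1.088, 0.124, 1.65, -0, 1.367, -0.083], TCP at [0.253, 0.599, 0.231] pointing down, gripper open.
Joint ranges: [-2.61, 2.61], [-1.02, 2.33], [0.03, 2.71], [-1.35, 4.49], [0.32, 2.68], [-2.91, 2.91]. Speed limits (rad/s): [2.57, 2.57, 3.14, 3.14, 3.14, 3.14].

INTERFACE

Orientations are given as a 3x3 rotation matrix whose columns are the frame's x, y, z axes.
In Python, from bench import r gives the robot as it stands.
- The arm moves only by the shell command python3 -m handwheel 'ROWS'. ROWS is JSON, a list that holds one entry, the list of rows, each a list of 7 numbers: the turn, a rotation vector about the tool's x, y, z in units of pi/4 rad (1.0 is pi/4 rad), then the shift along the tool's x, y, z in units of 0.3 m (1.0 is 0.3 m), then the opening, from 0 (shut) to 1 (fully open). In form: [[[ax, ay, az, tx, ty, tz, claw], ...]]. A call has 1 to 8 rows; each row is the pose to reach, as a shift and turn from the pose commanded when the call began, along the tool's axes at that moment; what a row does not reach only later rows make up. A row lasts 1/8 s, in which the tool goes at most 62.5 mm and 10.7 degrees, less where a joint would pass 70% of its speed; a pose out of reach is approached as far as the arm can. A call with a number of a shift or a turn outside -1 to 1 is refused whole. A call with a gripper value outside its range is refused whole. The fingers move at their own pace and stop on an object; the grip force is fixed at half the most. Time passes only in rows, so rows that repeat a pose let the fingers close. It gives the time, the measured TCP pose, the force, the opening and the grip force at its end, in the units of the state.
- r.sense(): the state, without advancing time (a new reading comes with each control period).
- r.camera(name): name is "scene" or "top"; returns (picture, depth): 384x512x3 uint8, blue, green, red; 384x512 float32, m along the optical axis (not along the pixel's ray), 0 where there is no reading.
- r.camera_info(name): a dict with "fx", "fy", "cx", "cy" (pixels), "k1" (the pictures are not rectified: a ray, as slopes to the right and down, at radius r is drawn at 1 + k1 r^2 times it, then the intrinsics apply), "extrinsics" (4x4, takes a point from world to camera coordinates). Camera axes: x right, y down, z forward; pixel columns grow to the right and rows downward; lengths in m; the calibration is good to about 2 mm. A picture is of the moment at which its call begins. camera_info takes no time and is no camera call.
- r.close_job(): hands the job in; it is judged then, once.
The state is a dict: "time_s": time; "joint_positions": joint angles; "joint_vel": joint speeds; "tau": joint torques, N m; "tcp_pos": TCP position; "tool_rot": TCP orientation; "ft_force": force on the tool from outside, world axes, zero at the start; "torque": the same for the moment, N m; "grip_width": opening from 0.0 (shut) to 1.0 (fully open); "grasp_force": force on a finger pad.
Only numpy, scipy, OpenCV 4.12 (cv2) and the standard library are available. Lean on these libraries where they do the work, as an engineer would, in place of code of your own. Each camera call takes 0.05 s, during which the arm holds its last target. There are 200 camera calls.

## Working session

There is one attempt and no reset: what is moved stays moved. The work goes in short steps, Python scripts to look and compute and a shell command to move; the robot and the scene stay as the last step left them, time stands still between calls to the robot, and variables do not carry over. Pictures are saved under pics/ and viewed, at most 10 in all, crops included, and the job is handed in when it is done.

```bash
ls; mkdir -p pics
cat > h.py <<'E'
import numpy as np,cv2
from bench import r
def world(name,depth,uv):
    i=r.camera_info(name);T=np.linalg.inv(np.array(i["extrinsics"]))
    uv=np.atleast_2d(np.array(uv,float));d=((uv-[i["cx"],i["cy"]])/[i["fx"],i["fy"]])
    n=d.copy()
    for _ in range(8): n=d/(1+i["k1"]*(n**2).sum(1,keepdims=True))
    z=np.array([depth[int(v),int(u)] for u,v in uv])
    p=np.c_[n*z[:,None],z]
    return p@T[:3,:3].T+T[:3,3]
def cloud(name,depth):
    v,u=np.mgrid[:384,:512]
    return world(name,depth,np.c_[u.ravel(),v.ravel()]).reshape(384,512,3)
E
python3 - <<'E'
from h import *
for n in("top","scene"):
    p,d=r.camera(n);cv2.imwrite(f"pics/{n}0.png",p);np.save(n+"0.npy",d)
    i=r.camera_info(n);print(i)
print(r.sense())
E
```

```text
pics
{'fx': 466.0915781570411, 'fy': 466.0915781570411, 'cx': 255.11384598602143, 'cy': 187.14863230585408, 'k1': -0.03303394089445312, 'extrinsics': array([[ 1.43801670e-02, -9.99892067e-01,  3.01082337e-03,
        -2.08350315e-01],
       [-9.93385409e-01, -1.46295360e-02, -1.13892082e-01,
         4.93974204e-01],
       [ 1.13923836e-01, -1.35312085e-03, -9.93488565e-01,
         1.49858376e+00],
       [ 0.00000000e+00,  0.00000000e+00,  0.00000000e+00,
         1.00000000e+00]])}
{'fx': 419.32394396363185, 'fy': 419.32394396363185, 'cx': 260.55111767078864, 'cy': 186.51910644787824, 'k1': -0.07014565005358325, 'extrinsics': array([[ 0.76138096, -0.64827425, -0.0062871 , -0.49379746],
       [-0.3244503 , -0.37262652, -0.86941445,  0.12526867],
       [ 0.56127626,  0.66399546, -0.49404351,  1.32633771],
       [ 0.        ,  0.        ,  0.        ,  1.        ]])}
{'time_s': 0.1, 'joint_positions': array([ 1.08841272e+00,  1.24449161e-01,  1.65153743e+00,  3.35606593e-05,
        1.36754606e+00, -8.26129128e-02]), 'joint_vel': array([ 0.0006778 ,  0.00032695, -0.00268599, -0.00126204,  0.00104365,
       -0.00121834]), 'tau': array([ 2.67030246e-04, -4.24931037e+01, -3.66653180e+01, -4.63800347e-05,
        3.99682802e-03, -7.93667681e-06]), 'tcp_pos': array([0.25274867, 0.59823609, 0.23016997]), 'tool_rot': array([[-9.21147527e-01,  3.89212501e-01, -9.29066709e-04],
       [ 3.89213562e-01,  9.21145972e-01, -1.70337593e-03],
       [ 1.92830851e-04, -1.93066589e-03, -9.99998118e-01]]), 'ft_force': array([-0.91651116, -0.36413575,  0.01819407]), 'torque': array([-0.02970072, -0.01236779, -0.02479086]), 'grasp_force': 0.0, 'grip_width': 1.0006506980767595}
```

View pics/top0.png

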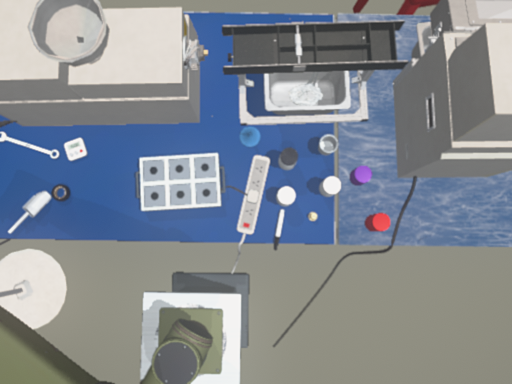

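View pics/scene0.png

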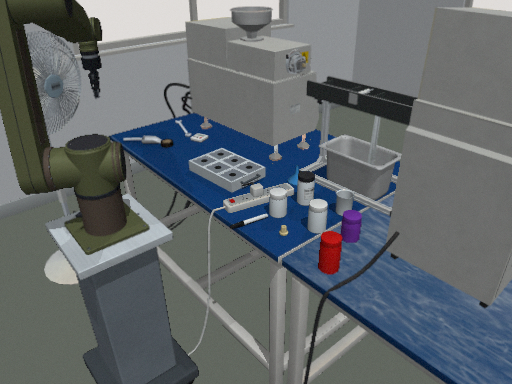

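Top view: the tray is at (180,182) with six dots and the power strip is at (253,195). White-capped jars stand at (286,196) and (331,186).
Look-alikes to avoid: tall jar with black cap (288,159), metal cup (328,144), purple jar (363,176), red jar (380,222), blue item (250,136). I choose the two white-capped jars, and will check them in a crop and measure heights.

Run:
```python
from h import *
p=cv2.imread("pics/top0.png");d=np.load("top0.npy");C=cloud("top",d)
cv2.imwrite("pics/crop1.png",cv2.resize(p[120:250,130:400],None,fx=2.9,fy=2.9,interpolation=cv2.INTER_CUBIC))
for n,(u,v) in dict(A=(286,196),B=(331,186),T=(288,159),cup=(328,144),purple=(363,176)).items():
    w=C[v-14:v+15,u-14:u+15].reshape(-1,3);zt=np.percentile(w[:,2],97)
    q=w[w[:,2]>zt-.008];m,rad=cv2.minEnclosingCircle(q[:,:2].astype(np.float32));print(n,"ztop",zt.round(4),"mean",q.mean(0).round(4),"circ",np.round(m,4),round(rad,4))
sub=C[140:225,128:232];m=(sub[...,2]>.032)&(sub[...,2]<.06)
mm=cv2.morphologyEx(m.astype(np.uint8),cv2.MORPH_OPEN,np.ones((9,9)))>0
q=sub[mm];print("tray",cv2.minAreaRect(q[:,:2].astype(np.float32)),q.mean(0),np.median(q[:,2]))
# dots
g=p.max(2)[145:212,145:218];n,l,s,c=cv2.connectedComponentsWithStats((g<95).astype(np.uint8))
for k in range(1,n):
    if 20<s[k,4]<120: print(s[k,4],(c[k]+[145,145]).round(1),world("top",d,[c[k]+[145,145]]).round(4))
# obstacles tall near
for n,(u0,u1,v0,v1) in dict(strip=(238,270,155,235),bar=(222,405,18,75),fauc=(185,210,35,70),rack=(238,370,70,125)).items():
    w=C[v0:v1,u0:u1].reshape(-1,3);w=w[w[:,2]>.015];print(n,w.min(0).round(3),w.max(0).round(3))
```

```text
A ztop 0.0901 mean [ 0.4648 -0.2993  0.1001] circ [ 0.4063 -0.2567] 0.1014
B ztop 0.0996 mean [ 0.4934 -0.4362  0.1386] circ [ 0.418  -0.3335] 0.1647
T ztop 0.1105 mean [ 0.5856 -0.3055  0.1196] circ [ 0.4681 -0.257 ] 0.1564
cup ztop 0.0724 mean [ 0.6237 -0.4279  0.1453] circ [ 0.4944 -0.3232] 0.2117
purple ztop 0.0896 mean [ 0.5369 -0.5396  0.0929] circ [ 0.4369 -0.3823] 0.2158
tray ((0.5098761320114136, 0.045227520167827606), (0.17203162610530853, 0.2568996846675873), 4.096673011779785) [0.51072533 0.05103006 0.04193432] 0.04200991861683434
23 [178.9 168.2] [[0.5536 0.0481 0.0441]]
22 [204.5 167. ] [[ 0.5589 -0.0352  0.0438]]
22 [153.1 169.9] [[0.5468 0.1321 0.0446]]
22 [205.9 192.3] [[ 0.323  -0.1991  1.5457]]
23 [179.8 194. ] [[0.4696 0.0429 0.0407]]
24 [154.  195.7] [[0.4625 0.1262 0.0432]]
strip [ 0.323 -0.246  0.017] [ 0.604 -0.146  1.546]
bar [ 0.323 -0.663  0.016] [ 0.926 -0.102  1.546]
fauc [ 0.323 -0.199  0.085] [ 0.966 -0.009  1.546]
rack [ 0.323 -0.574  0.015] [ 0.906 -0.142  1.546]
```

View pics/crop1.png

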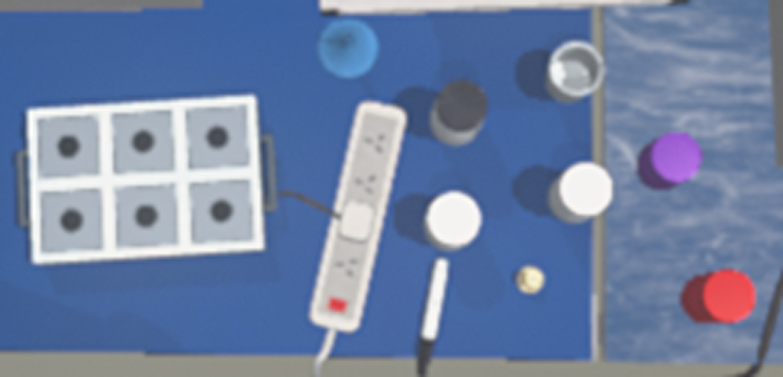

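The crop confirms it: white-capped jars at crop (453,220) and (585,190), about 86 and 94 mm high. Black cap, purple and red are separate.

```bash
cat >> h.py <<'E'
from scipy.spatial.transform import Rotation as R
TC=np.array([.511,.0453]);TY=np.radians(4.1)
def pocket(k):
    l=np.array([-.042 if k<3 else .042,[.084,0,-.084][k%3]]);c,s=np.cos(TY),np.sin(TY)
    return TC+[c*l[0]-s*l[1],s*l[0]+c*l[1]]
def row(*xyz,yaw=TY):
    s=r.sense();M=s["tool_rot"];c,n=np.cos(yaw),np.sin(yaw)
    D=np.array([[-n,c,0],[c,n,0],[0,0,-1.]])
    t=R.from_matrix(M.T@D).as_rotvec()/(np.pi/4)
    print(t.round(3),(M.T@(np.array(xyz)-s["tcp_pos"])/.3).round(4))
E
python3 - <<'E'
from h import *
d=np.load("top0.npy");C=cloud("top",d)
for n,(u,v) in dict(A=(286,196),B=(331,186),T=(288,159),cup=(328,144)).items():
    w=C[v-14:v+15,u-14:u+15].reshape(-1,3);w=w[(w[:,2]<.3)&(w[:,2]>.01)];zt=np.percentile(w[:,2],90)
    q=w[abs(w[:,2]-zt)<.006];m,rad=cv2.minEnclosingCircle(q[:,:2].astype(np.float32));print(n,"ztop",zt.round(4),"mean",q.mean(0).round(4),"circ",np.round(m,4),round(rad,4))
for n,(u0,u1,v0,v1) in dict(strip=(238,270,155,235),plug=(246,260,188,204),bar=(222,405,18,75),oven=(392,430,80,180)).items():
    w=C[v0:v1,u0:u1].reshape(-1,3);w=w[(w[:,2]>.015)&(w[:,2]<1)];print(n,np.percentile(w,1,axis=0).round(3),np.percentile(w,99,axis=0).round(3))
for k in range(6): print(k,pocket(k).round(4))
row(*pocket(0),.1)
E
```

```text
A ztop 0.0896 mean [ 0.4661 -0.3002  0.0872] circ [ 0.4656 -0.3003] 0.0281
B ztop 0.0986 mean [ 0.4991 -0.4429  0.0961] circ [ 0.4992 -0.4434] 0.0281
T ztop 0.1101 mean [ 0.5875 -0.3063  0.1078] circ [ 0.5874 -0.3062] 0.028
cup ztop 0.0725 mean [ 0.6395 -0.4385  0.0713] circ [ 0.6375 -0.4366] 0.0303
strip [ 0.35  -0.242  0.019] [ 0.598 -0.15   0.066]
plug [ 0.444 -0.214  0.021] [ 0.495 -0.172  0.068]
bar [ 0.782 -0.593  0.073] [ 0.921 -0.117  0.354]
oven [ 0.534 -0.731  0.035] [ 0.84  -0.66   0.333]
0 [0.4631 0.1261]
1 [0.4691 0.0423]
2 [ 0.4751 -0.0415]
3 [0.5469 0.1321]
4 [0.5529 0.0483]
5 [ 0.5589 -0.0355]
[-2.0e-03  1.0e-03  1.4e+00] [-1.2585 -1.176   0.4359]
```

```bash
for i in 1; do :; done; python3 -m handwheel '[[[0,0,0.7,-0.64,-0.59,0.1,0],[0,0,0.7,-0.64,-0.59,0.1,0],[0,0,0.7,-0.64,-0.59,0.1,0],[0,0,0.7,-0.64,-0.59,0.1,0],[0,0,0.7,-0.64,-0.59,0.1,0],[0,0,0.7,-0.64,-0.59,0.1,0]]]'; python3 -c "
from h import *
row(*pocket(0),.06)"
```

```text
time_s: 0.85
tcp_pos: [0.3611, 0.3605, 0.2011]
tool_rot: [[-0.581, 0.814, -0.0], [0.814, 0.581, 0.0], [0.0, -0.0, -1.0]]
ft_force: [-0.3, -0.2, -0.3]
grip_width: -0.001
grasp_force: 0.0
[-0.    -0.     0.698] [-0.8338 -0.1767  0.4699]
```

```bash
python3 -m handwheel '[[[0,0,0.698,-0.834,-0.177,0.35,0],[0,0,0.698,-0.834,-0.177,0.35,0],[0,0,0.698,-0.834,-0.177,0.47,0],[0,0,0.698,-0.834,-0.177,0.47,0],[0,0,0.698,-0.834,-0.177,0.47,0],[0,0,0.698,-0.834,-0.177,0.47,0],[0,0,0.698,-0.834,-0.177,0.47,0]]]'; python3 -c "
from h import *
row(*pocket(0),.035)"
```

```text
time_s: 1.72
tcp_pos: [0.4639, 0.128, 0.0609]
tool_rot: [[-0.074, 0.997, 0.001], [0.997, 0.074, 0.001], [0.001, 0.001, -1.0]]
ft_force: [0.2, 0.4, 0.7]
grip_width: -0.001
grasp_force: 0.0
[ 0.001 -0.001  0.004] [-0.0061 -0.0033  0.0862]
```

```bash
python3 -m handwheel '[[[0,0,0,-0.006,-0.003,0.06,0],[0,0,0,-0.006,-0.003,0.07,0],[0,0,0,-0.006,-0.003,0.08,0],[0,0,0,-0.006,-0.003,0.085,0],[0,0,0,-0.006,-0.003,0.085,0]]]'
```

```text
time_s: 2.35
tcp_pos: [0.4628, 0.1248, 0.0349]
tool_rot: [[-0.073, 0.997, 0.0], [0.997, 0.073, -0.0], [-0.0, 0.0, -1.0]]
ft_force: [-1.0, 1.5, 1.9]
grip_width: -0.005
grasp_force: 1.1
```

```bash
python3 -m handwheel '[[[0,0,0,0,0,0.02,0],[0,0,0,0,0,0.04,0],[0,0,0,0,0,0.06,0],[0,0,0,0,0,0.076,0],[0,0,0,0,0,0.076,0]]]'
```

```text
time_s: 2.98
tcp_pos: [0.4632, 0.1247, 0.0129]
tool_rot: [[-0.073, 0.997, -0.0], [0.997, 0.073, -0.0], [-0.0, -0.0, -1.0]]
ft_force: [-3.3, 1.3, 12.0]
grip_width: 0.004
grasp_force: 5.9
```

Pocket0 is empty. I'll move on to pocket1.

```bash
python3 -m handwheel '[[[0,0,0,0,0,-0.15,0],[0,0,0,-0.14,0,-0.15,0],[0,0,0,-0.28,0,-0.13,0],[0,0,0,-0.28,0,-0.09,0],[0,0,0,-0.28,0,-0.08,0],[0,0,0,-0.28,0,-0.075,0],[0,0,0,-0.28,0,-0.075,0]]]'
```

```text
time_s: 3.85
tcp_pos: [0.4688, 0.0391, 0.0369]
tool_rot: [[-0.076, 0.997, -0.003], [0.997, 0.076, -0.006], [-0.006, -0.004, -1.0]]
ft_force: [-10.6, -10.3, 25.2]
grip_width: -0.004
grasp_force: 12.4
```

Pocket1 is full (stopped at 0.037, 25 N). Next is pocket2.

```bash
python3 -m handwheel '[[[0,0,0,0,0,-0.08,0],[0,0,0,-0.14,0,-0.08,0],[0,0,0,-0.28,0,-0.08,0],[0,0,0,-0.28,0,-0.05,0],[0,0,0,-0.28,0,-0.02,0],[0,0,0,-0.28,0,-0.01,0],[0,0,0,-0.28,0,0,0],[0,0,0,-0.28,0,0,0]]]'; python3 -c "
from h import *
row(*pocket(5),.035)"
```

```text
time_s: 4.85
tcp_pos: [0.4742, -0.0421, 0.0369]
tool_rot: [[-0.075, 0.997, -0.005], [0.997, 0.075, -0.0], [-0.0, -0.005, -1.0]]
ft_force: [-13.8, -1.1, 25.0]
grip_width: 0.001
grasp_force: 12.2
[-0.006  0.     0.005] [0.0008 0.2831 0.005 ]
```

Pocket2 is full. Next is pocket5.

```bash
python3 -m handwheel '[[[0,0,0,0,0,-0.08,0],[0,0,0,0,0.14,-0.08,0],[0,0,0,0,0.282,-0.08,0],[0,0,0,0,0.282,-0.05,0],[0,0,0,0,0.282,-0.02,0],[0,0,0,0,0.282,-0.01,0],[0,0,0,0,0.282,0,0],[0,0,0,0,0.282,0,0]]]'
```

```text
time_s: 5.85
tcp_pos: [0.5582, -0.0356, 0.037]
tool_rot: [[-0.073, 0.997, -0.003], [0.997, 0.073, 0.002], [0.002, -0.003, -1.0]]
ft_force: [-8.7, 4.6, 18.9]
grip_width: -0.001
grasp_force: 9.2
```

Pocket5 is full. Next is pocket4.

```bash
python3 -m handwheel '[[[0,0,0,0,0,-0.08,0],[0,0,0,0.14,0,-0.08,0],[0,0,0,0.28,0,-0.08,0],[0,0,0,0.28,0,-0.05,0],[0,0,0,0.28,0,-0.02,0],[0,0,0,0.28,0,-0.01,0],[0,0,0,0.28,0,0,0],[0,0,0,0.28,0,0,0]]]'
```

```text
time_s: 6.85
tcp_pos: [0.5532, 0.0463, 0.0341]
tool_rot: [[-0.072, 0.997, 0.0], [0.997, 0.072, -0.001], [-0.001, 0.0, -1.0]]
ft_force: [-0.1, -0.3, 0.2]
grip_width: 0.001
grasp_force: 0.0
```

```bash
python3 -m handwheel '[[[0,0,0,0,0,0.02,0],[0,0,0,0,0,0.04,0],[0,0,0,0,0,0.06,0],[0,0,0,0,0,0.073,0],[0,0,0,0,0,0.073,0]]]'
```

```text
time_s: 7.48
tcp_pos: [0.5538, 0.0469, 0.013]
tool_rot: [[-0.073, 0.997, 0.001], [0.997, 0.073, -0.0], [-0.001, 0.001, -1.0]]
ft_force: [-0.4, -2.2, 6.2]
grip_width: 0.003
grasp_force: 3.0
```

Pockets 0 and 4 are the empty ones, both fully sunk. I'll lift and head for the short jar.

```bash
python3 -m handwheel '[[[0,0,0,0,0,-0.2,0],[0,0,0,0,0,-0.4,0.5],[0,0,0,-0.3,-0.1,-0.5,1],[0,0,0,-0.7,-0.2,-0.5,1],[0,0,0,-0.9,-0.2,-0.5,1],[0,0,0,-0.9,-0.2,-0.5,1],[0,0,0,-0.9,-0.2,-0.5,1],[0,0,0,-0.9,-0.2,-0.5,1]]]'; python3 -c "
from h import *
row(.4658,-.3002,.125,yaw=0)"
```

```text
time_s: 8.48
tcp_pos: [0.5126, -0.2278, 0.1616]
tool_rot: [[-0.07, 0.998, -0.001], [0.998, 0.07, 0.001], [0.002, -0.0, -1.0]]
ft_force: [0.1, 0.6, -1.0]
grip_width: 1.004
grasp_force: 0.0
[-0.001 -0.002  0.089] [-0.2301 -0.1723  0.1217]
```

```bash
python3 -m handwheel '[[[0,0,0,-0.23,-0.172,0,1],[0,0,0,-0.23,-0.172,0.12,1],[0,0,0,-0.23,-0.172,0.12,1],[0,0,0,-0.23,-0.172,0.12,1]]]'
python3 - <<'E'
from h import *
row(.4658,-.3002,.032)
p,d=r.camera("scene");cv2.imwrite("pics/s2.png",cv2.resize(p[130:290,190:390],None,fx=3.5,fy=3.5))
E
```

```text
time_s: 8.98
tcp_pos: [0.4673, -0.2978, 0.1267]
tool_rot: [[-0.074, 0.997, 0.0], [0.997, 0.074, 0.001], [0.001, 0.0, -1.0]]
ft_force: [0.5, 0.2, 0.1]
grip_width: 1.003
grasp_force: 0.0
[ 0.    -0.001  0.003] [-0.0079 -0.0057  0.3157]
```

View pics/s2.png

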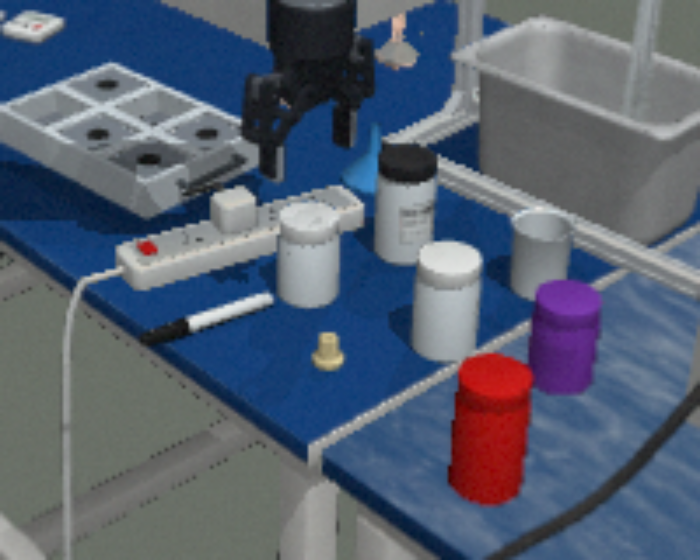

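The open gripper is above the short jar (crop 308,255), and nothing stands in the way of either finger. I'll descend and grip.

```bash
python3 -m handwheel '[[[0,0,0,-0.008,-0.006,0.1,1],[0,0,0,-0.008,-0.006,0.22,1],[0,0,0,-0.008,-0.006,0.317,1],[0,0,0,-0.008,-0.006,0.317,1],[0,0,0,-0.008,-0.006,0.317,0],[0,0,0,-0.008,-0.006,0.317,0],[0,0,0,-0.008,-0.006,0.317,0],[0,0,0,-0.008,-0.006,0.317,0]]]'
```

```text
time_s: 10.02
tcp_pos: [0.4669, -0.3028, 0.0344]
tool_rot: [[-0.073, 0.997, 0.004], [0.997, 0.073, -0.003], [-0.003, 0.004, -1.0]]
ft_force: [1.0, 0.8, 7.8]
grip_width: 0.653
grasp_force: 64.6
```

```bash
python3 -m handwheel '[[[0,0,0,0,0,-0.1,0],[0,0,0,0,0,-0.25,0],[0,0,0,0,0,-0.4,0],[0,0,0,0,0,-0.4,0],[0,0,0,0,0,-0.4,0]]]'
python3 - <<'E'
from h import *
row(*pocket(4),.15)
p,d=r.camera("scene");cv2.imwrite("pics/s3.png",cv2.resize(p[110:270,190:390],None,fx=3.5,fy=3.5))
E
```

```text
time_s: 10.65
tcp_pos: [0.4644, -0.3012, 0.1509]
tool_rot: [[-0.073, 0.997, -0.001], [0.997, 0.073, 0.001], [0.001, -0.001, -1.0]]
ft_force: [0.0, 0.9, -2.1]
grip_width: 0.656
grasp_force: 64.4
[-0.001 -0.001  0.002] [1.1406 0.379  0.0034]
```

View pics/s3.png

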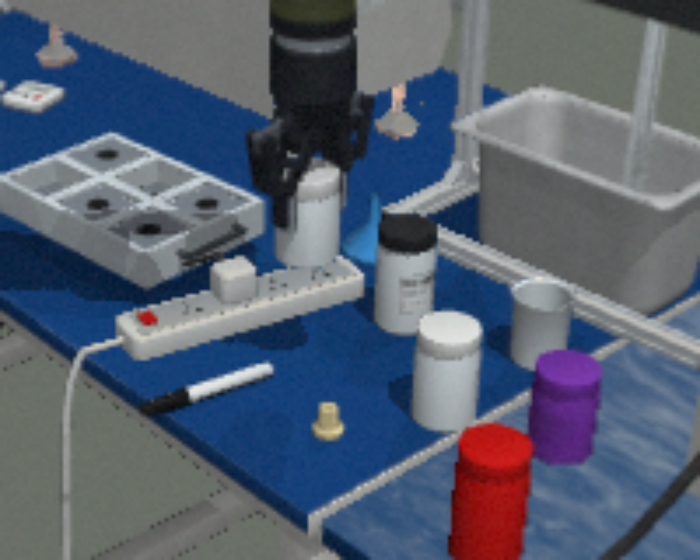

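The short jar hangs upright in the gripper (crop 310,215), and the other jars are undisturbed.

```bash
python3 -m handwheel '[[[0,0,0,0.2,0,0,0],[0,0,0,0.5,0.1,0,0],[0,0,0,0.7,0.2,0,0],[0,0,0,0.9,0.38,0,0],[0,0,0,1,0.38,0,0],[0,0,0,1,0.38,0,0],[0,0,0,1,0.38,0,0],[0,0,0,1,0.38,0,0]]]'
python3 - <<'E'
from h import *
row(*pocket(4),.11)
E
```

```text
time_s: 11.7
tcp_pos: [0.5559, 0.0047, 0.1505]
tool_rot: [[-0.072, 0.997, -0.002], [0.997, 0.072, -0.0], [-0.0, -0.002, -1.0]]
ft_force: [0.4, 0.5, -1.8]
grip_width: 0.658
grasp_force: 64.4
[-0.002  0.     0.   ] [0.1459 0.0006 0.1351]
```

```bash
python3 -m handwheel '[[[0,0,0,0.145,0,0.135,0],[0,0,0,0.145,0,0.135,0],[0,0,0,0.145,0,0.135,0],[0,0,0,0.145,0,0.135,0]]]'
cat >> h.py <<'E'
from scipy.optimize import least_squares
def jar(x,y,z0,z1,tag):
    p,d=r.camera("scene");C=cloud("scene",d)
    m=(np.hypot(C[...,0]-x,C[...,1]-y)<.04)&(C[...,2]>z0)&(C[...,2]<z1)&(p.min(2)>110)
    q=C[m];f=least_squares(lambda c:np.hypot(q[:,0]-c[0],q[:,1]-c[1])-.029,[x,y],loss="soft_l1",f_scale=.002)
    print("jar",f.x.round(4),len(q),np.abs(f.fun).mean(),"zmin",np.percentile(q[:,2],1).round(4))
    return p,C
E
python3 - <<'E'
from h import *
s=r.sense();t=s["tcp_pos"];jar(t[0],t[1],.06,.125,"")
row(*pocket(4),.047);print(pocket(4))
C=cloud("scene",np.load("scene0.npy"));p=cv2.imread("pics/scene0.png")
def fit(x,y):
    m=(np.hypot(C[...,0]-x,C[...,1]-y)<.035)&(C[...,2]>.01)&(C[...,2]<.058);q=C[m]
    print(least_squares(lambda c:np.hypot(q[:,0]-c[0],q[:,1]-c[1])-.029,[x,y],loss="soft_l1",f_scale=.002).x,len(q))
fit(.4658,-.3002);fit(.4992,-.4432)
for k in range(6):
    c=pocket(k);m=(np.hypot(C[...,0]-c[0],C[...,1]-c[1])<.025)&(p.max(2)<80)&(abs(C[...,2]-.041)<.01);print(k,c.round(4),C[m].mean(0).round(4),m.sum())
E
```

```text
time_s: 12.2
tcp_pos: [0.5546, 0.0479, 0.1124]
tool_rot: [[-0.071, 0.997, 0.003], [0.997, 0.071, -0.0], [-0.001, 0.002, -1.0]]
ft_force: [0.3, -0.5, -0.9]
grip_width: 0.654
grasp_force: 64.5
jar [0.553  0.0502] 131 0.0019150705131602934 zmin 0.0778
[ 0.003  0.001 -0.   ] [ 0.0011 -0.0062  0.2182]
[0.55289251 0.04830289]
[ 0.46594131 -0.30065898] 226
[ 0.50002799 -0.44365268] 244
0 [0.4631 0.1261] [0.4611 0.1231 0.0388] 17
1 [0.4691 0.0423] [0.4678 0.0396 0.0378] 17
2 [ 0.4751 -0.0415] [ 0.4752 -0.0424  0.0378] 18
3 [0.5469 0.1321] [0.5438 0.1288 0.0383] 14
4 [0.5529 0.0483] [0.5507 0.0448 0.0389] 16
5 [ 0.5589 -0.0355] [ 0.5574 -0.0385  0.038 ] 16
```

```bash
python3 -m handwheel '[[[0,0,0,-0.01,-0.005,0,0],[0,0,0,-0.01,-0.005,0.07,0],[0,0,0,-0.01,-0.005,0.12,0],[0,0,0,-0.01,-0.005,0.14,0],[0,0,0,-0.01,-0.005,0.16,0],[0,0,0,-0.01,-0.005,0.16,0]]]'
```

```text
time_s: 13.0
tcp_pos: [0.5522, 0.0462, 0.0628]
tool_rot: [[-0.073, 0.997, -0.0], [0.997, 0.073, -0.0], [0.0, -0.0, -1.0]]
ft_force: [-0.3, -0.3, -1.1]
grip_width: 0.654
grasp_force: 64.6
```

```bash
python3 -m handwheel '[[[0,0,0,0,0,0.02,0],[0,0,0,0,0,0.035,0],[0,0,0,0,0,0.045,0],[0,0,0,0,0,0.052,0],[0,0,0,0,0,0.052,0]]]'
```

```text
time_s: 13.62
tcp_pos: [0.5525, 0.0461, 0.0475]
tool_rot: [[-0.073, 0.997, 0.0], [0.997, 0.073, -0.0], [-0.0, 0.0, -1.0]]
ft_force: [0.8, 0.4, -1.4]
grip_width: 0.654
grasp_force: 64.7
```

```bash
python3 -m handwheel '[[[0,0,0,0,0,0.004,0],[0,0,0,0,0,0.004,0],[0,0,0,0,0,0.004,0.75],[0,0,0,0,0,0.004,0.82],[0,0,0,0,0,0.004,0.85],[0,0,0,0,0,-0.1,0.85],[0,0,0,0,0,-0.3,0.85],[0,0,0,0,0,-0.4,0.85]]]'; python3 -c "
from h import *
row(.4996,-.4434,.16)"
```

```text
time_s: 14.62
tcp_pos: [0.5538, 0.0461, 0.1711]
tool_rot: [[-0.073, 0.997, 0.005], [0.997, 0.073, -0.0], [-0.0, 0.005, -1.0]]
ft_force: [0.5, 1.0, 0.5]
grip_width: 0.854
grasp_force: 0.0
[0.006 0.001 0.002] [-1.6142 -0.2995  0.0362]
```

```bash
python3 -m handwheel '[[[0,0,0,-0.9,-0.3,0,1],[0,0,0,-0.9,-0.3,0,1],[0,0,0,-0.9,-0.3,0,1],[0,0,0,-0.9,-0.3,0,1],[0,0,0,-0.9,-0.3,0,1],[0,0,0,-0.9,-0.3,0,1]]]';  python3 - <<'E'
from h import *
jar(.5527,.048,.05,.085,"")
p,d=r.camera("top");C=cloud("top",d);q=C[(np.hypot(C[...,0]-.5527,C[...,1]-.048)<.035)&(C[...,2]>.06)&(C[...,2]<.2)];print(cv2.minEnclosingCircle(q[:,:2].astype(np.float32)),np.median(q[:,2]))
cv2.imwrite("pics/t4.png",cv2.resize(p[120:240,120:400],None,fx=2.8,fy=2.8))
row(.4996,-.4434,.13)
E
```

```text
time_s: 15.38
tcp_pos: [0.4816, -0.2317, 0.1674]
tool_rot: [[-0.069, 0.998, 0.0], [0.998, 0.069, -0.0], [-0.0, -0.0, -1.0]]
ft_force: [-0.3, -0.1, -1.3]
grip_width: 1.002
grasp_force: 0.0
jar [0.5512 0.0486] 119 0.0019791441348722782 zmin 0.0506
((0.5516307353973389, 0.047494981437921524), 0.029265744611620903) 0.09850094070401649
[-0.    -0.001  0.001] [-0.7153  0.0064  0.1237]
```

View pics/t4.png

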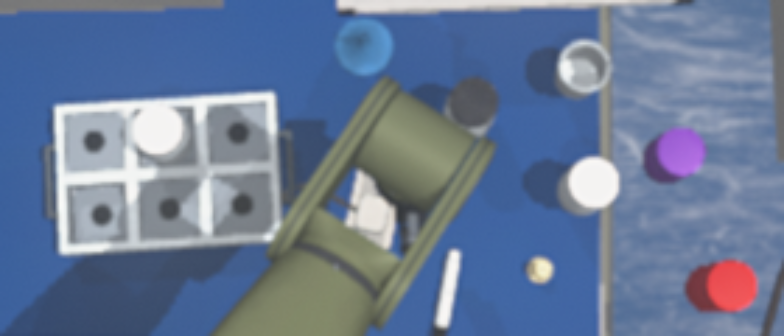

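The short jar is seated in the far middle pocket (crop 158,130; top 98.5 mm, 1–2 mm off centre). The mid jar stands at (590,185). I'll go over to it.

```bash
python3 -m handwheel '[[[0,0,0,-0.715,0.006,0,1],[0,0,0,-0.715,0.006,0,1],[0,0,0,-0.715,0.006,0,1],[0,0,0,-0.715,0.006,0,1],[0,0,0,-0.715,0.006,0.1,1],[0,0,0,-0.715,0.006,0.124,1],[0,0,0,-0.715,0.006,0.124,1]]]'; python3 -c "
from h import *
row(.4996,-.4434,.033)"
```

```text
time_s: 16.35
tcp_pos: [0.5, -0.4419, 0.1294]
tool_rot: [[-0.075, 0.997, -0.001], [0.997, 0.075, 0.001], [0.002, -0.001, -1.0]]
ft_force: [0.9, 0.3, 0.3]
grip_width: 1.0
grasp_force: 0.0
[-0.001 -0.002  0.004] [-0.0054 -0.0015  0.3214]
```

```bash
python3 -m handwheel '[[[0,0,0,-0.005,-0.002,0.1,1],[0,0,0,-0.005,-0.002,0.22,1],[0,0,0,-0.005,-0.002,0.32,1],[0,0,0,-0.005,-0.002,0.32,1],[0,0,0,-0.005,-0.002,0.32,0],[0,0,0,-0.005,-0.002,0.32,0],[0,0,0,-0.005,-0.002,0.32,0],[0,0,0,-0.005,-0.002,0.32,0]]]'
```

```text
time_s: 17.35
tcp_pos: [0.5009, -0.4465, 0.0375]
tool_rot: [[-0.073, 0.997, 0.004], [0.997, 0.073, -0.003], [-0.004, 0.004, -1.0]]
ft_force: [3.2, 0.2, 6.3]
grip_width: 0.657
grasp_force: 60.3
```

```bash
python3 -m handwheel '[[[0,0,0,0,0,-0.1,0],[0,0,0,0,0,-0.25,0],[0,0,0,0,0,-0.42,0],[0,0,0,0.3,-0.1,-0.42,0],[0,0,0,0.6,-0.15,-0.42,0],[0,0,0,0.9,-0.15,-0.42,0],[0,0,0,1,-0.15,-0.42,0],[0,0,0,1,-0.15,-0.42,0]]]'; python3 -c "
from h import *
row(*pocket(0),.16)"
```

```text
time_s: 18.35
tcp_pos: [0.4317, -0.1472, 0.1606]
tool_rot: [[-0.073, 0.997, 0.001], [0.997, 0.073, -0.0], [-0.0, 0.001, -1.0]]
ft_force: [-0.1, 1.1, -0.7]
grip_width: 0.657
grasp_force: 59.5
[0.001 0.    0.002] [0.9009 0.1705 0.0018]
```

```bash
python3 -m handwheel '[[[0,0,0,0.2,0.05,0,0],[0,0,0,0.4,0.1,0,0],[0,0,0,0.6,0.17,0,0],[0,0,0,0.89,0.17,0,0],[0,0,0,0.89,0.17,0,0],[0,0,0,0.89,0.17,0.15,0],[0,0,0,0.89,0.17,0.15,0],[0,0,0,0.89,0.17,0.15,0]]]'
python3 - <<'E'
from h import *
s=r.sense();t=s["tcp_pos"];p,C=jar(t[0],t[1],.06,.125,"")
cv2.imwrite("pics/s5.png",cv2.resize(p[90:250,150:350],None,fx=3.5,fy=3.5))
print(pocket(0));row(*pocket(0),.0505)
E
```

```text
time_s: 19.35
tcp_pos: [0.4643, 0.1207, 0.1163]
tool_rot: [[-0.072, 0.997, 0.001], [0.997, 0.072, 0.0], [-0.0, 0.001, -1.0]]
ft_force: [0.3, -0.3, -0.3]
grip_width: 0.658
grasp_force: 59.5
jar [0.4628 0.1244] 132 0.002163092032722237 zmin 0.0771
[0.4631017  0.12608213]
[ 0.003 -0.     0.001] [ 0.0185 -0.0052  0.2216]
```

View pics/s5.png

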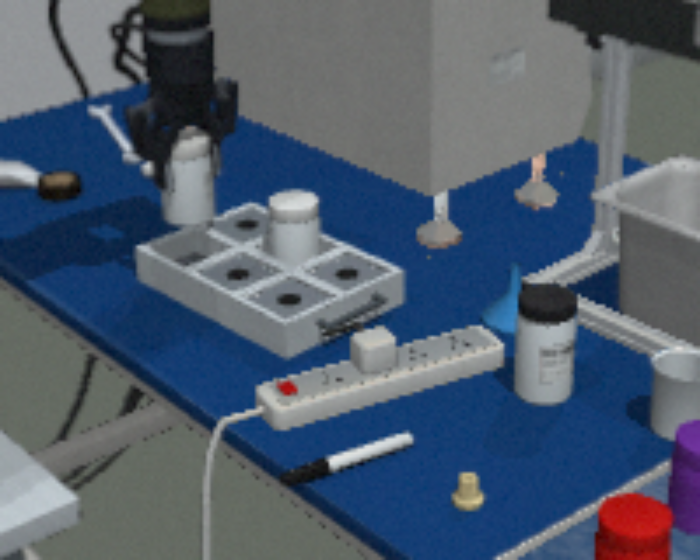

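The mid jar hangs upright over the near left pocket (crop 188,190), aligned within about 2 mm.

```bash
python3 -m handwheel '[[[0,0,0,0,-0.003,0.07,0],[0,0,0,0,-0.003,0.12,0],[0,0,0,0,-0.003,0.14,0],[0,0,0,0,-0.003,0.16,0],[0,0,0,0,-0.003,0.18,0],[0,0,0,0,-0.003,0.2,0],[0,0,0,0,-0.003,0.21,0],[0,0,0,0,-0.003,0.21,0]]]'
```

```text
time_s: 20.4
tcp_pos: [0.4628, 0.1208, 0.052]
tool_rot: [[-0.073, 0.997, -0.001], [0.997, 0.073, -0.0], [-0.0, -0.001, -1.0]]
ft_force: [0.5, 0.9, -1.3]
grip_width: 0.659
grasp_force: 59.5
```

```bash
python3 -m handwheel '[[[0,0,0,0,0,0.005,0],[0,0,0,0,0,0.009,0],[0,0,0,0,0,0.009,0],[0,0,0,0,0,0.009,0.75],[0,0,0,0,0,0.009,0.82],[0,0,0,0,0,0.009,0.85],[0,0,0,0,0,-0.15,0.85],[0,0,0,0,0,-0.35,0.85]]]'
```

```text
time_s: 21.4
tcp_pos: [0.4615, 0.1206, 0.1566]
tool_rot: [[-0.073, 0.997, -0.004], [0.997, 0.073, -0.001], [-0.0, -0.004, -1.0]]
ft_force: [2.2, -0.7, 0.2]
grip_width: 0.849
grasp_force: 0.0
```

```bash
python3 -m handwheel '[[[0,0,0,0,0,-0.25,0.85],[0,0,0,0.3,-0.1,-0.3,0.85],[0,0,0,0.7,-0.1,-0.3,0.85],[0,0,0,0.9,-0.1,-0.3,0.85],[0,0,0,0.9,-0.1,-0.3,0.85],[0,0,0,0.9,-0.1,-0.3,0.85],[0,0,0,0.9,-0.1,-0.3,0.85],[0,0,0,0.9,-0.1,-0.3,0.85]]]';  python3 - <<'E'
from h import *
jar(*pocket(0),.05,.085,"")
p,d=r.camera("top");C=cloud("top",d)
for c in(pocket(0),pocket(4),(.5875,-.3062)):
    q=C[(np.hypot(C[...,0]-c[0],C[...,1]-c[1])<.033)&(C[...,2]>.08)&(C[...,2]<.14)];print(np.round(c,4),cv2.minEnclosingCircle(q[:,:2].astype(np.float32)),np.median(q[:,2]))
cv2.imwrite("pics/t6.png",cv2.resize(p[120:240,120:400],None,fx=2.8,fy=2.8))
E
```

```text
time_s: 22.4
tcp_pos: [0.4134, 0.3872, 0.2468]
tool_rot: [[-0.073, 0.997, -0.0], [0.997, 0.073, -0.001], [-0.001, -0.0, -1.0]]
ft_force: [0.1, 0.0, -0.5]
grip_width: 0.851
grasp_force: 0.0
jar [0.4618 0.1243] 122 0.002494865290446547 zmin 0.0502
[0.4631 0.1261] ((0.46316835284233093, 0.12358960509300232), 0.029149780049920082) 0.10684333228154785
[0.5529 0.0483] ((0.5510870814323425, 0.048361144959926605), 0.0283619724214077) 0.09890015374475503
[ 0.5875 -0.3062] ((0.5860952138900757, -0.306847482919693), 0.029488936066627502) 0.10679022812002437
```

View pics/t6.png

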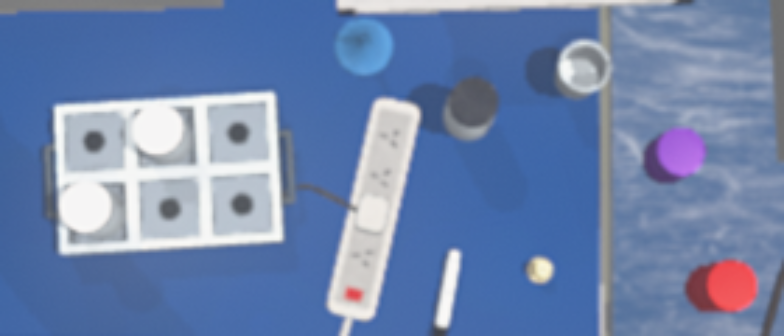

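Both white jars stand upright in their pockets (crop 85,207 and 158,130). Their tops are at 107 and 99 mm, so both are fully down and within 3 mm of centre. The tall jar at (470,105) has not moved, and the robot is clear of everything.

```bash
python3 -c "
from bench import r
print(r.close_job())"
```

```text
the job is handed in; nothing more can be done
None
```

I handed the job in at about 22 s: the short jar stands in pocket4 and the mid jar in pocket0, both fully down and within about 3 mm of centre. The tall jar was left where it was; the hand-in returned no verdict.

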